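Clamp a reagent bottle in the shaker's self-centring chuck

ROBOT

A 6-joint arm with a two-finger parallel gripper is mounted at the origin on a cart in front of the work surface, level with it; the furniture and walls round the work are solid. World frame = base frame: x ahead of the robot, y to its left, z up, the work surface at z = 0. Lengths are in mm, angles in rad, forces in N, time in s.
With the tool pointing down it reaches from about 350 to 975 mm from the base axis. Payload 7.1 kg.
Tool frame: the origin (TCP) lies midway between the tips of the shut fingers; the grasp point (between the pads) lies 19 mm behind it (ctrl.grip_depth is the distance from the TCP to the grasp point, in mm); z points along the fingers, y is the line along which they close (so a half turn about z gives the same grasp; the last joint's range is limited). The gripper opens to 88 mm and grips with 3 to 60 N. Pads are 20 mm wide; open, the fingers measure 115 mm over their backs; the gripper's body (75 mm by 178 mm) begins 61 mm behind the grasp point.
Start: joints at [1.112, 0.423, 1.63, -0, 1.089, -0.019], TCP at [266.067, 565.52, 222.675] pointing down, gripper open.
Joint ranges: [-3, 3], [-0.9, 2.11], [0.09, 2.58], [-1.31, 4.45], [0.11, 2.69], [-2.54, 2.54]. Speed limits (rad/s): [2.39, 2.39, 3.01, 3.14, 3.14, 3.14].

INTERFACE

Orientations are given as a rotation vector (axis times angle).
In Python, from workcell import get_obs, vision, ctrl gives the robot as it stands.
- The arm moves only by the tool step_arm, never from a script. Its argument "plan" is a list of rows, each a list of 7 numbers: the opening, from -1 (shut) to 1 (fully open), then the shift along the tool's x, y, z as a fraction of full scale, then the turn, a rotation vector about the tool's x, y, z as a fraction of full scale. In form: [[fingers, dx, dy, dz, wx, wy, wz], ...]. A call has 1 to 20 rows; each row shifts and turns the commanded pose from where the row before left it, along the tool's axes as they then stand; what a row does not reach is not made up. Full scale, the value 1, is 50 mm for a shift and 0.12 rad for a turn. A row lasts 1/8 s, in which the tool goes at most 62.5 mm and 10.7 degrees, less where a joint would pass 70% of its speed; a pose out of reach is approached as far as the arm can. A call with a number of a shift or a turn outside -1 to 1 is refused whole. A call with a gripper value outside its range is refused whole. The fingers move at their own pace and stop on an object; the grip force is fixed at half the most. Time passes only in rows, so rows that do not move let the fingers close. It gives the time, the measured TCP pose, the force, the opening and the grip force at its end, in the units of the state.
- get_obs(): the state, without advancing time (a new reading comes with each control period).
- vision.get_image(name): name is "scene" or "side" or "wrist"; returns a dict with "pixels" (480x640x3 uint8, red, green, blue), "depth" (480x640 float32, mm along the optical axis (not along the pixel's ray), 0 where there is no reading), "fx", "fy", "cx", "cy" (pixels), "k1" (the pictures are not rectified: a ray, as slopes to the right and down, at radius r is drawn at 1 + k1 r^2 times it, then the intrinsics apply), "T" (4x4, takes a point from camera to world coordinates); the wrist camera has in their place "T_tool_cam" (4x4, takes a point from camera to tool coordinates, whose origin is the TCP and whose axes are the flange's). Camera axes: x right, y down, z forward; pixel columns grow to the right and rows downward; lengths in mm; the calibration is good to about 2 mm. A picture is of the moment at which its call begins: read the wrist's pose just before it.
- ctrl.close_job(): hands the job in; it is judged then, once.
The state is a dict: "t": time; "qpos": joint angles; "qvel": joint speeds; "joint_torque": joint torques, N m; "ee_pos": TCP position; "orientation": TCP orientation; "ft_force": force on the tool from outside, world axes, zero at the start; "moment": the same for the moment, N m; "width": finger opening in mm; "grasp_force": force on a finger pad.
Only numpy, scipy, OpenCV 4.12 (cv2) and the standard library are available. Lean on these libraries where they do the work, as an engineer would, in place of code of your own. Each camera call takes 0.05 s, during which the arm holds its last target. There are 200 camera calls.

TASK

Get the amber bottle ready for shaking: take the one with the black cap that stands on the bench to the left of the small white shaker, set it upright on the round rubber seat between the three open jaws of the shaker's chuck and let go of it. Then push the red-knobbed lever of the chuck's ring round, clockwise seen from above, until all three jaws grip the bottle firmly and stay so by themselves, without ramming the lever on. Leave the timer, the blue sample box and the beaker where they are.

Things in the scene. Friction and masses are not known exactly. Their poses are not given: they have to be found in the camera images.
- bottle: amber glass bottle with a black screw cap, about 0.21 kg, standing upright on the bench to the left of the shaker: round body 56 mm in diameter from the foot to 75 mm up, then a shoulder narrowing to a cap 32 mm in diameter; 124 mm tall over all. Origin: centre of its underside; z up along the bottle
- shaker: the shaker, fixed to the bench: white box 176 x 176 mm, 44 mm high, with the chuck on its top. Origin: centre of its underside, on the chuck's axis; x points to its back, away from the display panel, z up
- seat (a point): centre of the top of the round black rubber seat (44 mm in diameter) in the middle of the chuck, on the chuck's vertical axis, 79 mm above the bench. The aluminium face plate round it is 140 mm across, its top 2 mm lower
- sleeve (a joint): angle (rad) of the chuck's dark knurled ring, 148 mm across, with its lever. 0 = jaws open, grows clockwise seen from above, stops at 1.8; starts at 0 to 0.2. Each rad moves all jaws 12 mm inwards: pads 40 mm from the axis at 0, touch the bottle at about 1.0, then yield on springs until solid at about 1.33 (14 N a jaw). Friction 0.6 N m: it stays where it is left
- lever_grip (a point): where to push the lever: on its axis, 125 mm from the chuck's axis, 60 mm above the bench; moves with it. The lever is a level radial steel bar 10 mm thick, bare from 82 to 143 mm from the axis; 11 mm free below it over the shaker's box, 55 mm beside the box. Moving it takes about 5 N here, 9 N with the pads fully sprung
- lever_knob (a point): centre of the red ball, 24 mm in diameter, on the lever's end, 155 mm from the chuck's axis. At the start the lever points from the axis towards the robot and to its right, about midway between the two (within 0.55 rad); it is pushed on its right-hand side, to the left, past the front of the shaker
- jaw1: the chuck jaw at the back of the shaker (on the seat's +x side): steel, 16 mm wide, with a black sprung rubber pad on its inner face. Its top stands 27 mm above the seat. Origin on the chuck's axis when the ring is at 0, 1.5 mm below the seat; x points outwards
- jaw2: the same, 120 degrees counter-clockwise from above (front left)
- jaw3: the same, 120 degrees clockwise from above (front right)
- timer: bystander: flat white lab timer, 64 x 64 x 19 mm, front right of the shaker; origin at the centre of its underside
- cryo_box: bystander: blue sample box with a clear lid, 77 x 77 x 48 mm, back right of the shaker; origin at the centre of its underside
- beaker: bystander: clear beaker, 64 mm in diameter, 82 mm tall, on the right beyond the timer; origin at the centre of its underside
Mind the look-alikes: they are no part of the job. What is meant by the bottle is not pink, and is the smaller of those in its own colour.

How it is judged (in metres and radians):
On the way, in this order (a step that is already met when the one before it is completed fails the run):
1. the bottle stands upright on the seat between the jaws and is let go (horizontal distance between bottle and seat below 0.018 m and z of bottle in the frame of seat between -0.005 and 0.005 m and angle between bottle's own z axis and vertical below 0.1 rad and contact force between the fingers and bottle below 0.1 N), for 0.2 s.
2. all three jaws grip it (contact force between each of jaw1, jaw2, jaw3 and bottle above 3 N), for 0.2 s.
At the end, for the whole second after the job is handed in: the bottle stands upright (within 0.08 rad) and at rest on the seat (foot within 5 mm of its height), centred on the chuck's axis within 4 mm, and each of the three jaws presses on it with more than 3 N although nothing holds the lever (all of step 2 and horizontal distance between bottle and seat below 0.004 m and z of bottle in the frame of seat between -0.005 and 0.005 m and angle between bottle's own z axis and vertical below 0.08 rad and linear speed of bottle below 0.02 m/s); the robot touches nothing.
It fails at once if the bottle is tipped over (angle between bottle's own z axis and vertical above 0.7 rad).
It fails at once if the lever is rammed on so that a jaw crushes the bottle (over 150 N) (contact force between any of jaw1, jaw2, jaw3 and bottle above 150 N).
It fails at once if the timer, the sample box or the beaker is moved more than 30 mm (distance of any of timer, cryo_box, beaker from where it was at the start of the episode above 0.03 m).
It also fails if it takes over 62 s, if anything falls off the work surface, if the arm or the gripper's body presses on something with over 40 N, if the wrist force passes 120 N, or if a joint passes its speed limit or range.

## Working session

There is one attempt and no reset: what is moved stays moved. The work goes in short steps, Python scripts to look and compute and a tool call to move; the robot and the scene stay as the last step left them, time stands still between calls to the robot, and variables do not carry over. Pictures are saved under pics/ and viewed, at most 10 in all, crops included, and the job is handed in when it is done.

Besides the shell and the picture viewer there is one more tool, called after ">>>" by a JSON object that holds its "op" and its "data". step_arm: Moves the arm, as the interface text tells. Its arguments: {"type":"object","properties":{"plan":{"type":"array","items":{"type":"array","items":{"type":"number","minimum":-1,"maximum":1}}}},"required":["plan"]}

```bash
ls; mkdir -p pics; cat > h.py <<'E'
import numpy as np, cv2
from scipy.spatial.transform import Rotation as R
from workcell import get_obs, vision, ctrl
def grab(name):
    o=get_obs(); im=vision.get_image(name)
    if 'T' not in im:
        T=np.eye(4); T[:3,:3]=R.from_rotvec(o['orientation']).as_matrix(); T[:3,3]=o['ee_pos']
        im['T']=T@im['T_tool_cam']
    np.save(f'{name}.npy',im,allow_pickle=True); return im
def load(name): return np.load(f'{name}.npy',allow_pickle=True).item()
def ray(im,u,v):
    K=np.array([[im['fx'],0,im['cx']],[0,im['fy'],im['cy']],[0,0,1.]])
    p=cv2.undistortPoints(np.array([[[u,v]]],float),K,np.array([im['k1'],0,0,0.]))[0,0]
    return np.array([p[0],p[1],1.])
def atz(im,u,v,z):
    d=im['T'][:3,:3]@ray(im,u,v); c=im['T'][:3,3]; return c+d*(z-c[2])/d[2]
def dep(im,u,v):
    d=np.median(im['depth'][int(v)-1:int(v)+2,int(u)-1:int(u)+2])
    return (im['T']@np.append(ray(im,u,v)*d,1))[:3]
def cloud(im):
    v,u=np.mgrid[:480,:640]
    K=np.array([[im['fx'],0,im['cx']],[0,im['fy'],im['cy']],[0,0,1.]])
    p=cv2.undistortPoints(np.stack([u,v],-1).reshape(-1,1,2).astype(float),K,np.array([im['k1'],0,0,0.]))[:,0]
    d=im['depth'].reshape(-1,1); P=np.c_[p,np.ones(len(p))]*d
    return (P@im['T'][:3,:3].T+im['T'][:3,3]).reshape(480,640,3)
def save(im,fn): cv2.imwrite('pics/'+fn,im['pixels'][...,::-1])
E
python3 - <<'E'
from h import *
for n in('scene','side'):
    im=grab(n); save(im,n+'1.png'); print(n,im['T'].round(2),im['k1'],im['fx'])
print(get_obs())
E
```

```text
pics
scene [[ 7.3000e-01 -3.4000e-01  6.0000e-01 -2.2225e+02]
 [-6.9000e-01 -3.4000e-01  6.4000e-01 -8.8369e+02]
 [-1.0000e-02 -8.8000e-01 -4.8000e-01  6.8974e+02]
 [ 0.0000e+00  0.0000e+00  0.0000e+00  1.0000e+00]] -0.042274382296011825 534.6684645729423
side [[ 3.80000e-01 -6.40000e-01  6.60000e-01 -6.14520e+02]
 [-9.30000e-01 -2.70000e-01  2.70000e-01 -5.13440e+02]
 [ 1.00000e-02 -7.10000e-01 -7.00000e-01  1.28682e+03]
 [ 0.00000e+00  0.00000e+00  0.00000e+00  1.00000e+00]] -0.20151046173431905 610.9127471184972
{'t': 0.1, 'qpos': array([ 1.11200416e+00,  4.23774328e-01,  1.63059267e+00,  1.34166811e-07,
        1.08856730e+00, -1.89868163e-02]), 'qvel': array([ 0.00123573, -0.00247016, -0.0011626 ,  0.00151575,  0.00016842,
       -0.00116008]), 'joint_torque': array([-1.15542571e-04, -5.45617962e+01, -2.74325198e+01,  6.44352240e-02,
        1.88091741e-02, -1.16736726e-05]), 'ee_pos': array([265.85662819, 565.10140576, 221.9814456 ]), 'orientation': array([-6.85220861e-01, -3.06562836e+00,  2.04734916e-03]), 'ft_force': array([-0.54851676, -0.24334545, -0.23176264]), 'moment': array([-0.00638486, -0.0303546 ,  0.07870205]), 'grasp_force': 0.0, 'width': 87.54660208787904}
```

View pics/scene1.png

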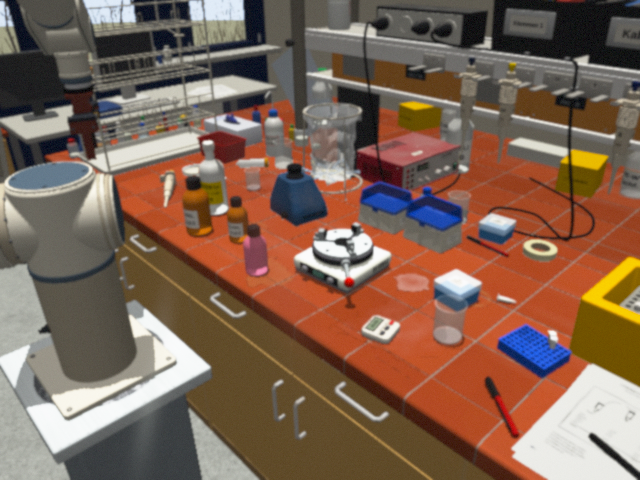

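View pics/side1.png

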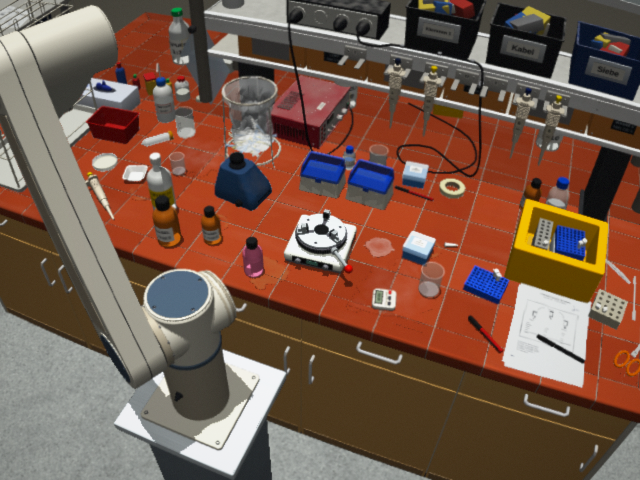

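Bottle candidates in the side picture: large amber (165,222), small amber (211,225), pink (253,258), and another amber bottle behind the yellow box at (533,190), which is right of the shaker. The small amber at (211,225), scene (237,220), fits: it is amber, the smaller one, and left of the shaker. The shaker is at (320,240) and its red knob at (349,269). I'll confirm this in an enlarged crop.

```bash
python3 - <<'E'
from h import *
im=load('side'); p=im['pixels'][...,::-1]
a=cv2.resize(p[190:290,195:365],None,fx=4.7,fy=4.7,interpolation=cv2.INTER_CUBIC); cv2.imwrite('pics/crop1.png',a)
for n in('side','scene'):
    im=load(n);C=cloud(im); px=im['pixels'].astype(int)
    r=(px[...,0]>190)&(px[...,1]<40)&(px[...,2]<40)&(abs(C[...,2]-60)<25)
    print(n,'knob',r.sum(),np.median(C[r],0).round(1), np.argwhere(r).mean(0))
    # bottle
    for (u,v) in ([(211,212),(211,230),(165,205)] if n=='side' else [(236,203),(237,225),(195,185)]): print((u,v),dep(im,u,v).round(1))
E
```

```text
side knob 22 [ 481.2 -202.9   71. ] [266.86363636 348.45454545]
(211, 212) [490.2 221.1 117.5]
(211, 230) [473.3 218.1  62. ]
(165, 205) [432.7 335.3 152.6]
scene knob 19 [ 478.2 -204.4   68.7] [280.52631579 348.68421053]
(236, 203) [487.3 220.9 114.1]
(237, 225) [477.3 211.1  56.3]
(195, 185) [437.1 335.1 146.9]
```

View pics/crop1.png

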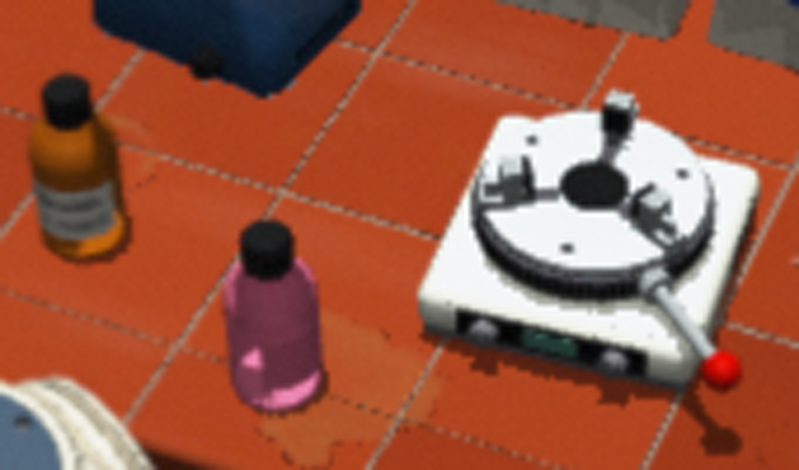

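The crop shows the small amber bottle with its black cap at (67,90)/(80,190), the pink one at (270,310), the seat centre at (594,186) and the knob at (721,369). Now I'll measure the positions.

```bash
python3 - <<'E'
from h import *
im=load('side'); q=lambda x,y:(195+(x+.5)/4.7-.5,190+(y+.5)/4.7-.5)
print('seat',atz(im,*q(594,186),79).round(1),'captop',atz(im,*q(67,87),124).round(1),'pinkcap',atz(im,*q(267,236),124).round(1))
print('knob',atz(im,*q(721,369),60).round(1))
for n in('side','scene'):
    im=load(n);C=cloud(im);px=im['pixels'].astype(int)
    # plate points
    near=np.hypot(C[...,0]-560,C[...,1]+90)<150
    m=near&(abs(C[...,2]-77)<4)
    P=C[m][:,:2].astype(np.float32); print(n,m.sum(),P.min(0),P.max(0),cv2.minEnclosingCircle(P))
    b=near&(abs(C[...,2]-44)<4); print(' boxtop',b.sum(),cv2.minAreaRect(C[b][:,:2].astype(np.float32)))
    m=(np.hypot(C[...,0]-485,C[...,1]-215)<50)&(C[...,2]>12)
    P=C[m]
    for lo,hi in((15,70),(100,118),(119,130)):
        s=P[(P[:,2]>lo)&(P[:,2]<hi)]; print(' bottle',lo,len(s),s.mean(0).round(1),s.min(0).round(1),s.max(0).round(1))
E
```

```text
seat [583.9 -82.3  79. ] captop [496.4 230.9 124. ] pinkcap [426.9  60.6 124. ]
knob [ 487.1 -200.1   60. ]
side 870 [ 474.3629  -206.16913] [655.13477  -12.862196] ((554.420654296875, -118.66390228271484), 118.60198211669922)
 boxtop 686 ((573.9510498046875, -84.60600280761719), (186.24256896972656, 175.10113525390625), 5.084961414337158)
 bottle 15 240 [477.  219.6  43.8] [461.6 201.4  15.4] [512.  252.7  69.9]
 bottle 100 46 [486.6 225.6 108.4] [476.4 215.6 100.1] [506.5 243.7 117.7]
 bottle 119 56 [492.1 230.2 124.7] [477.  213.3 119.1] [510.2 244.2 128.9]
scene 1087 [ 478.5186  -202.11899] [652.636    -12.433678] ((550.3707275390625, -111.42996215820312), 115.70329284667969)
 boxtop 880 ((581.54150390625, -82.74179077148438), (175.7462615966797, 171.62208557128906), 3.704517364501953)
 bottle 15 369 [481.2 215.4  43.8] [463.3 200.7  15.1] [519.3 248.5  70. ]
 bottle 100 69 [488.  223.8 109.8] [476.6 215.5 100.7] [506.7 248.6 117.8]
 bottle 119 56 [491.7 229.3 123. ] [477.  215.  119.6] [508.9 245.5 127.1]
```

```bash
cat >> h.py <<'E'
def plan(x,y,z,dyaw=0):
    o=get_obs(); M=R.from_rotvec(o['orientation']).as_matrix(); d=M.T@(np.array([x,y,z])-o['ee_pos'])
    a=np.degrees(np.arctan2(M[1,0],M[0,0])); print('t',round(o['t'],2),'pos',o['ee_pos'].round(1),'xaxis deg',a.round(2),'tilt',M[2,2].round(5),'q6',o['qpos'][5].round(3))
    print('shift tool units(/50):',(d/50).round(3),'rows>=',np.ceil(np.linalg.norm(d)/50))
E
python3 - <<'E'
from h import *
im=load('scene');C=cloud(im).reshape(-1,3);C2=cloud(load('side')).reshape(-1,3);C=np.r_[C,C2]
for x in range(200,760,40):
    print(x,[int(s[:,2].max()) if len(s:=C[(abs(C[:,0]-x)<20)&(abs(C[:,1]-y)<20)&(C[:,2]<600)]) else -1 for y in range(600,-320,-40)])
plan(493,229,222)
E
```

```text
200 [-1, 545, 550, 552, 576, 599, 599, -1, -1, -1, -1, -1, -1, -1, -1, -1, -891, -1, -1, -1, -1, -1, -1]
240 [491, 544, 544, 347, 591, 599, 598, -1, -1, -1, -1, -1, -1, -1, -1, -1, -885, -888, -881, -894, -1, -1, -1]
280 [344, 498, 547, 599, 599, 585, -1, -887, -1, -1, -1, -1, -1, -1, -1, -903, -884, -882, -881, -883, -885, -888, -1]
320 [347, 576, 595, 548, -902, -893, -891, -891, -893, -1, -1, -1, -1, -1, -1, -883, -884, -885, -885, -876, -883, -880, -883]
360 [3, 4, 8, 9, 8, 9, 8, 9, 10, 7, 7, 9, 8, 10, 10, 9, 8, 11, 8, 8, 11, 8, 6]
400 [4, 9, 10, 8, 9, 28, 158, 127, 9, 8, 8, 10, 10, 129, 130, 9, 8, 6, 9, 9, 9, 7, 9]
440 [15, 14, 10, 9, 12, 115, 169, 173, 10, 9, 8, 8, 8, 130, 128, 7, 8, 6, 6, 8, 7, 9, 21]
480 [24, 7, 8, 8, 6, -1, 159, 128, 8, 134, 127, 12, 8, 8, 7, 50, 53, 50, 53, 65, 79, 10, 22]
520 [10, 9, 7, 149, 224, 210, 11, 7, 8, 128, 115, 8, 7, 9, 10, 53, 104, 86, 84, 83, 67, 10, 10]
560 [7, 10, 9, 157, 222, 221, 10, 9, 1, 6, 11, 7, 8, 6, 7, 85, 112, 88, 111, 98, 11, 10, 11]
600 [9, 9, 6, 1, 145, 122, 9, 6, 7, 11, 10, 11, 10, 11, 10, 81, 83, 103, 87, 83, 14, 8, 9]
640 [24, 21, 3, 6, 10, 13, 9, 48, 82, 96, 79, 65, 7, 10, 7, 51, 83, 113, 86, 69, 12, 9, 8]
680 [26, 3, 2, 6, 10, 10, 10, 117, 147, 152, 119, 72, 9, 7, 9, 42, -1, -1, 48, 48, 8, 9, 8]
720 [21, 3, 68, 71, 9, 13, 14, 116, 152, 158, 121, 80, 9, 10, 8, 7, 9, 8, 8, 10, 8, 8, 10]
t 0.1 pos [265.9 565.1 222. ] xaxis deg 154.8 tilt -1.0 q6 -0.019
shift tool units(/50): [-6.973e+00 -4.148e+00  5.000e-03] rows>= 9.0
```

>>> {"op": "step_arm", "data": {"plan": [[1, -0.7, -0.415, 0, 0, 0, 0], [1, -0.7, -0.415, 0, 0, 0, 0], [1, -0.7, -0.415, 0, 0, 0, 0], [1, -0.7, -0.415, 0, 0, 0, 0], [1, -0.7, -0.415, 0, 0, 0, 0], [1, -0.7, -0.415, 0, 0, 0, 0], [1, -0.7, -0.415, 0, 0, 0, 0], [1, -0.7, -0.415, 0, 0, 0, 0], [1, -0.7, -0.415, 0, 0, 0, 0], [1, -0.7, -0.415, 0, 0, 0, 0], [1, 0, 0, 0, 0, 0, 0]]}}

```text
t: 1.48
ee_pos: [495.4, 226.8, 222.4]
orientation: [-0.69, -3.065, 0.001]
ft_force: [-0.2, 0.2, 1.0]
width: 88.0
grasp_force: 0.0
```

>>> {"op": "step_arm", "data": {"plan": [[1, 0, 0, 0, 0, 0, 1], [1, 0, 0, 0, 0, 0, 1], [1, 0, 0, 0, 0, 0, 1], [1, 0, 0, 0, 0, 0, 1], [1, 0, 0, 0, 0, 0, 1], [1, 0, 0, 0, 0, 0, 1], [1, 0, 0, 0, 0, 0, 1], [1, 0, 0, 0, 0, 0, 1], [1, 0, 0, 0, 0, 0, 1], [1, 0, 0, 0, 0, 0, 1], [1, 0, 0, 0, 0, 0, 1], [1, 0, 0, 0, 0, 0, 1], [1, 0, 0, 0, 0, 0, 1], [1, 0, 0, 0, 0, 0, 0]]}}

```text
t: 3.22
ee_pos: [493.7, 229.4, 222.5]
orientation: [-2.642, -1.7, 0.001]
ft_force: [0.8, 0.9, 0.8]
width: 87.5
grasp_force: 0.0
```

```bash
python3 - <<'E'
from h import *
im=grab('wrist'); save(im,'wrist1.png'); print(im['T_tool_cam'].round(2)); plan(493,229,222)
C=cloud(im)
m=(np.hypot(C[...,0]-493,C[...,1]-229)<60)&(C[...,2]>119)&(C[...,2]<130)
s=C[m]; print(len(s),s.mean(0),cv2.minEnclosingCircle(s[:,:2].astype(np.float32)))
print(np.argwhere(m).mean(0))
E
```

```text
[[-0.0000e+00 -9.7000e-01 -2.4000e-01  6.4320e+01]
 [ 1.0000e+00 -0.0000e+00 -0.0000e+00  8.0000e-02]
 [ 0.0000e+00 -2.4000e-01  9.7000e-01 -1.6195e+02]
 [ 0.0000e+00  0.0000e+00  0.0000e+00  1.0000e+00]]
t 3.27 pos [493.8 229.3 222.5] xaxis deg 65.6 tilt -1.0 q6 0.839
shift tool units(/50): [-0.013 -0.013  0.01 ] rows>= 1.0
1047 [493.75775663 233.28655725 123.48129526] ((493.3986511230469, 232.645751953125), 15.497987747192383)
[237.2034384 319.5530086]
```

View pics/wrist1.png

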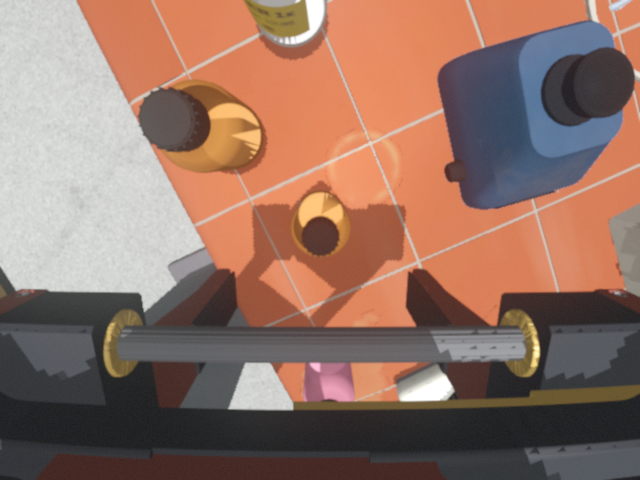

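The wrist picture shows the small amber bottle centred between the fingers, with the cap at (320,237). It measures r 15.5 and top at 123.5, which matches. Descending to grip the cap.

>>> {"op": "step_arm", "data": {"plan": [[1, 0.056, -0.03, 0.5, 0, 0, 0], [1, 0, 0, 0.5, 0, 0, 0], [1, 0, 0, 0.5, 0, 0, 0], [1, 0, 0, 0.5, 0, 0, 0], [1, 0, 0, 0.49, 0, 0, 0], [1, 0, 0, 0, 0, 0, 0], [-1, 0, 0, 0, 0, 0, 0], [-1, 0, 0, 0, 0, 0, 0], [-1, 0, 0, 0, 0, 0, 0], [-1, 0, 0, 0, 0, 0, 0], [-1, 0, 0, 0, 0, 0, 0], [-1, 0, 0, 0, 0, 0, 0]]}}

```text
t: 4.78
ee_pos: [494.1, 231.9, 98.2]
orientation: [-2.643, -1.698, 0.0]
ft_force: [0.3, 0.2, -0.2]
width: 38.0
grasp_force: 27.9
```

Width 38 means the tips are on the shoulder; I'll regrip higher on the cap.

>>> {"op": "step_arm", "data": {"plan": [[-0.2, 0, 0, 0, 0, 0, 0], [0.2, 0, 0, 0, 0, 0, 0], [0.2, 0, 0, -0.14, 0, 0, 0], [0.2, 0, 0, 0, 0, 0, 0], [-1, 0, 0, 0, 0, 0, 0], [-1, 0, 0, 0, 0, 0, 0], [-1, 0, 0, 0, 0, 0, 0], [-1, 0, 0, 0, 0, 0, 0], [-1, 0, 0, 0, 0, 0, 0]]}}

```text
t: 5.9
ee_pos: [494.1, 231.8, 105.0]
orientation: [-2.643, -1.698, 0.001]
ft_force: [0.3, -1.6, -1.6]
width: 32.8
grasp_force: 27.6
```

>>> {"op": "step_arm", "data": {"plan": [[-1, 0, 0, -0.2, 0, 0, 0], [-1, 0, 0, -0.4, 0, 0, 0], [-1, 0, 0, -0.6, 0, 0, 0], [-1, 0, 0, -0.6, 0, 0, 0], [-1, 0, 0, -0.6, 0, 0, 0], [-1, 0, 0, -0.4, 0, 0, 0], [-1, 0, 0, -0.2, 0, 0, 0], [-1, -0.15, 0.126, 0, 0, 0, 0], [-1, -0.35, 0.295, 0, 0, 0, 0], [-1, -0.5, 0.421, 0, 0, 0, 0], [-1, -0.5, 0.421, 0, 0, 0, 0], [-1, -0.5, 0.421, 0, 0, 0, 0], [-1, -0.5, 0.421, 0, 0, 0, 0], [-1, -0.5, 0.421, 0, 0, 0, 0], [-1, -0.5, 0.421, 0, 0, 0, 0], [-1, -0.5, 0.421, 0, 0, 0, 0], [-1, -0.5, 0.421, 0, 0, 0, 0], [-1, -0.35, 0.295, 0, 0, 0, 0], [-1, -0.15, 0.126, 0, 0, 0, 0], [-1, 0, 0, 0, 0, 0, 0]]}}

```text
t: 8.4
ee_pos: [581.4, -83.1, 254.7]
orientation: [-2.643, -1.696, 0.001]
ft_force: [0.9, 0.7, -1.2]
width: 32.9
grasp_force: 27.6
```

```bash
python3 - <<'E'
from h import *
o=get_obs(); print(o['width'],o['grasp_force'])
plan(582.5,-82.5,255)
a=grab('side');b=grab('scene');w=grab('wrist')
A=cv2.resize(a['pixels'][185:285,260:380],(360,300),interpolation=cv2.INTER_CUBIC)
B=cv2.resize(b['pixels'][195:295,285:405],(360,300),interpolation=cv2.INTER_CUBIC)
W=cv2.resize(w['pixels'],(400,300))
cv2.imwrite('pics/c2.png',np.vstack([np.hstack([A,B]),np.hstack([W,np.zeros((300,320,3),np.uint8)])])[...,::-1])
E
```

```text
32.91393013269014 27.617417313158512
t 8.4 pos [581.4 -83.1 254.7] xaxis deg 65.38 tilt -1.0 q6 0.267
shift tool units(/50): [ 0.02   0.014 -0.005] rows>= 1.0
```

View pics/c2.png

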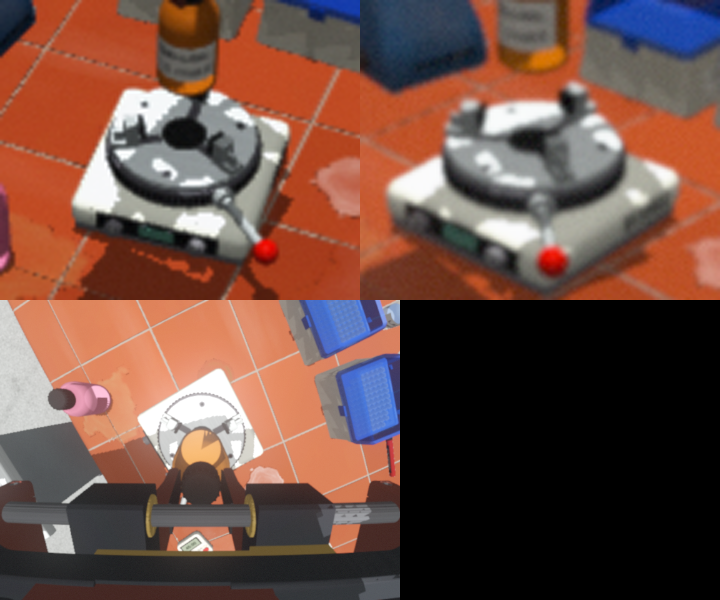

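The bottle hangs upright in the gripper. The seat shows at (184,131) in the side crop and about (172,139) in the scene crop, and in the wrist view the plate is partly covered by the bottle.

```bash
python3 - <<'E'
from h import *
from scipy.optimize import least_squares
a=load('side');b=load('scene');w=load('wrist')
print(atz(a,260+184.5/3-.5,185+131.5/3-.5,79),atz(b,285+172.5/3-.5,195+139.5/3-.5,79))
C=cloud(w); m=(np.hypot(C[...,0]-582,C[...,1]+82)<82)&(abs(C[...,2]-75)<7)
P=C[m]; print(len(P),np.median(P[:,2]))
# outer rim: per-azimuth max radius at plate level
P=C[(np.hypot(C[...,0]-582,C[...,1]+82)<100)&(C[...,2]>62)&(C[...,2]<84)]
az=np.arctan2(P[:,1]+82,P[:,0]-582); r=np.hypot(P[:,1]+82,P[:,0]-582)
E=[]
for k in np.arange(-180,180,5):
    s=(abs(np.degrees(az)-k)<2.5)
    if s.sum()>20:
        i=np.where(s)[0][np.argsort(r[s])[-3]]; E.append(P[i])
E=np.array(E); f=least_squares(lambda p:np.hypot(E[:,0]-p[0],E[:,1]-p[1])-p[2],[582,-82,72],loss='soft_l1'); print(f.x,len(E))
# box top
m=(np.hypot(C[...,0]-582,C[...,1]+82)<135)&(abs(C[...,2]-44)<5); print(cv2.minAreaRect(C[m][:,:2].astype(np.float32)))
s=C[(np.hypot(C[...,0]-582,C[...,1]+82)<30)&(C[...,2]>150)]; print('bottle foot seen',s[:,2].min())
for n in (a,b):
    C=cloud(n); s=C[(np.hypot(C[...,0]-578,C[...,1]+83)<40)&(C[...,2]>125)&(C[...,2]<220)]; print('min z bottle',np.percentile(s[:,2],[0,2,5]))
E
```

```text
[587.23922361 -81.07559929  79.        ] [582.50330036 -79.60095482  79.        ]
8032 76.85164795023775
[582.36602168 -81.24992221  73.73167253] 53
((580.6597900390625, -80.96163940429688), (175.0996551513672, 172.0245819091797), 4.766077518463135)
bottle foot seen 153.8701043614928
min z bottle [148.82930772 153.61029239 157.21832002]
min z bottle [148.48785703 152.21257108 154.86025476]
```

>>> {"op": "step_arm", "data": {"plan": [[-1, 0.043, 0.0, 0, 0, 0, 0], [-1, 0, 0, 0.3, 0, 0, 0], [-1, 0, 0, 0.3, 0, 0, 0], [-1, 0, 0, 0.3, 0, 0, 0], [-1, 0, 0, 0.2, 0, 0, 0], [-1, 0, 0, 0.1, 0, 0, 0], [-1, 0, 0, 0.1, 0, 0, 0], [-1, 0, 0, 0.06, 0, 0, 0], [-1, 0, 0, 0, 0, 0, 0]]}}

```text
t: 9.68
ee_pos: [582.6, -81.0, 187.2]
orientation: [2.643, 1.698, 0.0]
ft_force: [0.3, -0.5, -1.5]
width: 32.6
grasp_force: 27.6
```

>>> {"op": "step_arm", "data": {"plan": [[-1, 0, 0, 0.025, 0, 0, 0], [-1, 0, 0, 0, 0, 0, 0]]}}

```text
t: 9.93
ee_pos: [582.6, -81.0, 186.1]
orientation: [2.643, 1.698, 0.0]
ft_force: [-0.1, -0.4, -2.4]
width: 33.0
grasp_force: 27.6
```

>>> {"op": "step_arm", "data": {"plan": [[-1, 0, 0, 0.025, 0, 0, 0], [-1, 0, 0, 0, 0, 0, 0]]}}

```text
t: 10.18
ee_pos: [582.5, -81.0, 184.6]
orientation: [-2.643, -1.698, 0.0]
ft_force: [0.6, -0.1, -1.5]
width: 32.6
grasp_force: 27.6
```

>>> {"op": "step_arm", "data": {"plan": [[-1, 0, 0, 0.015, 0, 0, 0], [-1, 0, 0, 0, 0, 0, 0]]}}

```text
t: 10.42
ee_pos: [582.7, -81.0, 184.1]
orientation: [2.643, 1.698, 0.0]
ft_force: [-0.4, 0.0, 0.4]
width: 32.7
grasp_force: 27.9
```

>>> {"op": "step_arm", "data": {"plan": [[-0.15, 0, 0, 0.004, 0, 0, 0], [-0.1, 0, 0, 0, 0, 0, 0], [0.1, 0, 0, 0, 0, 0, 0], [0.4, 0, 0, 0, 0, 0, 0], [0.4, 0, 0, 0, 0, 0, 0], [0.4, 0, 0, -0.2, 0, 0, 0], [0.4, 0, 0, -0.4, 0, 0, 0], [0.4, 0, 0, -0.5, 0, 0, 0], [0.4, 0, 0, 0, 0, 0, 0]]}}

```text
t: 11.55
ee_pos: [584.0, -81.3, 241.1]
orientation: [2.641, 1.696, 0.005]
ft_force: [0.0, -0.1, 0.4]
width: 61.6
grasp_force: 0.0
```

```bash
python3 - <<'E'
from h import *
a=grab('side');b=grab('scene');w=grab('wrist'); plan(582.5,-81,240)
for n,im in(('side',a),('scene',b)):
    C=cloud(im);px=im['pixels'].astype(int)
    r=(px[...,0]>170)&(px[...,1]<45)&(px[...,2]<45)&(abs(C[...,2]-60)<25)&(abs(C[...,0]-480)<60)&(C[...,1]<-120)
    c=np.argwhere(r).mean(0); print(n,'knob',r.sum(),np.median(C[r],0).round(1),c, atz(im,c[1],c[0],62).round(1))
    s=C[(np.hypot(C[...,0]-582,C[...,1]+82)<35)&(C[...,2]>195)&(C[...,2]<212)]; print('cap',len(s),s.mean(0),s.min(0),s.max(0))
C=cloud(w); s=C[(np.hypot(C[...,0]-582,C[...,1]+82)<35)&(C[...,2]>197)&(C[...,2]<210)];print(len(s),s.mean(0),cv2.minEnclosingCircle(s[:,:2].astype(np.float32)))
A=cv2.resize(a['pixels'][160:290,250:380],(390,390),interpolation=cv2.INTER_CUBIC)
B=cv2.resize(b['pixels'][170:300,280:410],(390,390),interpolation=cv2.INTER_CUBIC)
cv2.imwrite('pics/c3.png',np.hstack([A,B])[...,::-1])
E
```

```text
t 11.7 pos [582.  -81.  238.1] xaxis deg 65.42 tilt -1.0 q6 0.271
shift tool units(/50): [ 0.003  0.009 -0.039] rows>= 1.0
side knob 29 [ 478.8 -202.7   71.9] [267.20689655 348.20689655] [ 488.7 -199.9   62. ]
cap 84 [579.50319173 -81.79783091 202.47842289] [560.84982513 -95.66483994 195.54049244] [597.60667372 -67.39145138 210.22985977]
scene knob 24 [ 478.1 -203.4   68.4] [280.66666667 348.5       ] [ 485.8 -196.7   62. ]
cap 87 [579.81947118 -82.90319968 200.80717279] [568.27078162 -94.06796328 195.59242163] [601.05089621 -64.55540431 205.02693033]
1750 [583.481548   -78.23605605 202.39115759] ((582.9955444335938, -79.23544311523438), 15.578629493713379)
```

View pics/c3.png

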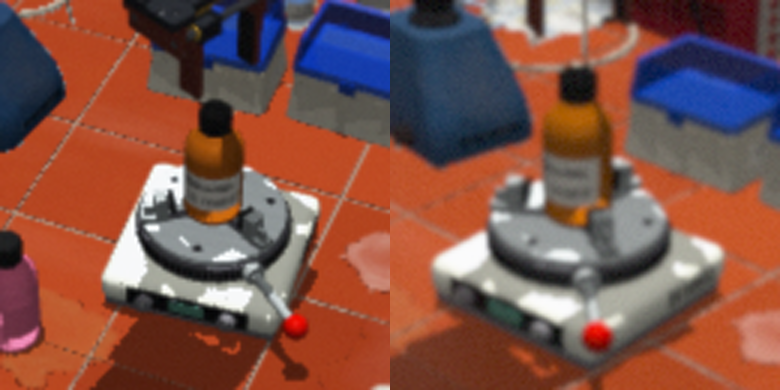

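Bottle stands on the seat, cap at (583,-80), z 203. The knob at (295,325) in the side crop puts the lever at about -129.5° around the axis (582.4,-81.2), r≈151, close to the expected 155. Going to the lever's right-hand side with shut fingers.

>>> {"op": "step_arm", "data": {"plan": [[-1, -0.53, 0.047, 0, 0, 0, 0], [-1, -0.53, 0.047, 0, 0, 0, 0], [-1, -0.53, 0.047, 0, 0, 0, 0], [-1, -0.53, 0.047, 0, 0, 0, 0], [-1, -0.53, 0.047, 0, 0, 0, 0], [-1, 0, 0, 0, 0, 0, 0.725], [-1, 0, 0, 0, 0, 0, 0.725], [-1, 0, 0, 0, 0, 0, 0.725], [-1, 0, 0, 0.5, 0, 0, 0], [-1, 0, 0, 0.5, 0, 0, 0], [-1, 0, 0, 0.5, 0, 0, 0], [-1, 0, 0, 0.5, 0, 0, 0], [-1, 0, 0, 0.5, 0, 0, 0], [-1, 0, 0, 0.4, 0, 0, 0], [-1, 0, 0, 0, 0, 0, 0]]}}

```text
t: 13.58
ee_pos: [536.2, -205.6, 91.3]
orientation: [-2.838, -1.338, 0.005]
ft_force: [0.4, -0.2, 0.4]
width: 0.7
grasp_force: 0.0
```

```bash
python3 - <<'E'
from h import *
plan(537.6,-206.3,51)
w=grab('wrist'); a=grab('side')
A=cv2.resize(a['pixels'][170:300,250:410],(480,390),interpolation=cv2.INTER_CUBIC)
W=cv2.resize(w['pixels'],(520,390))
cv2.imwrite('pics/c4.png',cv2.resize(np.hstack([A,W]),(800,312))[...,::-1])
E
```

```text
t 13.57 pos [ 536.2 -205.6   91.3] xaxis deg 50.47 tilt -0.99999 q6 0.303
shift tool units(/50): [0.008 0.033 0.807] rows>= 1.0
```

View pics/c4.png

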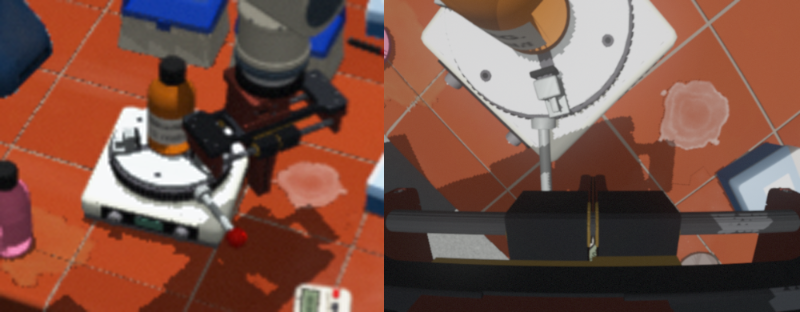

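The fingers are right of the lever, which appears vertical at x≈545 in the wrist view, so it is aligned with tool x and lies on the tool's -y side. Descending, then approaching until contact.

>>> {"op": "step_arm", "data": {"plan": [[-1, 0.01, 0.03, 0.4, 0, 0, 0], [-1, 0, 0, 0.4, 0, 0, 0], [-1, 0, 0, 0, 0, 0, 0], [-1, 0, -0.2, 0, 0, 0, 0], [-1, 0, -0.2, 0, 0, 0, 0], [-1, 0, 0, 0, 0, 0, 0]]}}

```text
t: 14.42
ee_pos: [523.4, -193.6, 54.1]
orientation: [-2.841, -1.34, 0.0]
ft_force: [0.1, 0.3, -0.4]
width: 0.6
grasp_force: 0.0
```

>>> {"op": "step_arm", "data": {"plan": [[-1, 0, -0.06, 0, 0, 0, 0], [-1, 0, -0.06, 0, 0, 0, 0], [-1, 0, 0, 0, 0, 0, 0]]}}

```text
t: 14.8
ee_pos: [519.4, -190.3, 53.8]
orientation: [-2.842, -1.339, -0.0]
ft_force: [0.1, -0.0, -0.4]
width: -0.2
grasp_force: 0.0
```

>>> {"op": "step_arm", "data": {"plan": [[-1, 0, -0.04, 0.05, 0, 0, 0], [-1, 0, -0.04, 0, 0, 0, 0], [-1, 0, 0, 0, 0, 0, 0]]}}

```text
t: 15.18
ee_pos: [516.2, -187.8, 51.1]
orientation: [-2.842, -1.339, 0.0]
ft_force: [0.9, -0.3, 0.0]
width: 0.3
grasp_force: 0.0
```

>>> {"op": "step_arm", "data": {"plan": [[-1, -0.01, -0.08, 0, 0, 0, 0], [-1, -0.01, -0.08, 0, 0, 0, 0], [-1, 0, 0, 0, 0, 0, 0]]}}

```text
t: 15.55
ee_pos: [510.5, -183.8, 51.5]
orientation: [2.84, 1.338, 0.003]
ft_force: [4.1, -1.2, -1.9]
width: 0.6
grasp_force: 2.0
```

Contact at about 4.3 N. Now following the arc.

>>> {"op": "step_arm", "data": {"plan": [[-1, -0.011, -0.15, 0, 0, 0, 0.5], [-1, -0.011, -0.15, 0, 0, 0, 0.5], [-1, -0.011, -0.15, 0, 0, 0, 0.5], [-1, -0.011, -0.15, 0, 0, 0, 0.5], [-1, -0.011, -0.15, 0, 0, 0, 0.5], [-1, -0.011, -0.15, 0, 0, 0, 0.5], [-1, -0.011, -0.15, 0, 0, 0, 0.5], [-1, -0.011, -0.15, 0, 0, 0, 0.5]]}}

```text
t: 16.55
ee_pos: [470.9, -140.3, 51.8]
orientation: [3.077, 0.622, 0.005]
ft_force: [4.4, -3.4, -2.0]
width: 0.4
grasp_force: 2.5
```

```bash
cat >> h.py <<'E'
def st():
    o=get_obs(); M=R.from_rotvec(o['orientation']).as_matrix(); p=o['ee_pos'][:2]-[582.4,-81.2]
    print('t',round(o['t'],2),'az',np.degrees(np.arctan2(p[1],p[0])).round(1),'r',np.hypot(*p).round(1),'x',np.degrees(np.arctan2(M[1,0],M[0,0])).round(1),'z',o['ee_pos'][2].round(1),'F tool',(M.T@o['ft_force']).round(1),'q',o['qpos'].round(2))
E
python3 -c "
from h import *
st()"
```

```text
t 16.55 az -152.1 r 126.2 x 22.9 z 51.8 F tool [2.7 4.8 2. ] q [-0.31  0.51  2.02 -0.    0.61  0.86]
```

>>> {"op": "step_arm", "data": {"plan": [[-1, -0.008, -0.15, 0, 0, 0, 0.5], [-1, -0.008, -0.15, 0, 0, 0, 0.5], [-1, -0.008, -0.15, 0, 0, 0, 0.5], [-1, -0.008, -0.15, 0, 0, 0, 0.5], [-1, 0, 0, 0, 0, 0, 0]]}}

```text
t: 17.18
ee_pos: [459.2, -111.8, 51.6]
orientation: [3.131, 0.253, 0.002]
ft_force: [2.0, -2.8, 0.5]
width: 0.8
grasp_force: 1.2
```

```bash
python3 - <<'E'
from h import *
st()
a=grab('side');b=grab('scene')
A=cv2.resize(a['pixels'][180:280,270:370],(400,400),interpolation=cv2.INTER_CUBIC)
B=cv2.resize(b['pixels'][190:290,290:390],(400,400),interpolation=cv2.INTER_CUBIC)
cv2.imwrite('pics/c5.png',np.hstack([A,B])[...,::-1])
E
```

```text
t 17.18 az -166.1 r 126.9 x 9.2 z 51.6 F tool [ 1.5  3.1 -0.5] q [-0.26  0.5   2.06 -0.    0.59  1.15]
```

View pics/c5.png

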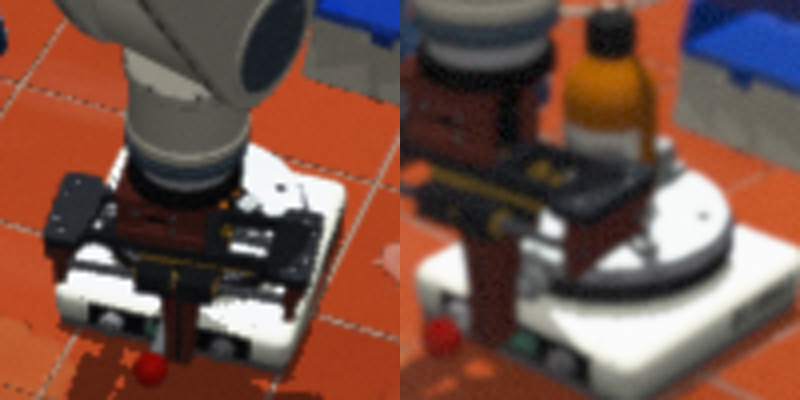

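The knob is now at (151,369) in the side crop and (443,337) in the scene crop, well left of where it started, and the bottle is upright. Continuing in small steps, reading the force during motion.

>>> {"op": "step_arm", "data": {"plan": [[-1, -0.004, -0.1, 0, 0, 0, 0.333], [-1, -0.004, -0.1, 0, 0, 0, 0.333], [-1, -0.004, -0.1, 0, 0, 0, 0.333]]}}

```text
t: 17.65
ee_pos: [456.0, -97.3, 51.4]
orientation: [3.14, 0.063, -0.001]
ft_force: [0.8, -5.1, 2.3]
width: 0.4
grasp_force: 2.6
```

>>> {"op": "step_arm", "data": {"plan": [[-1, -0.004, -0.1, 0, 0, 0, 0.333], [-1, -0.004, -0.1, 0, 0, 0, 0.333]]}}

```text
t: 17.9
ee_pos: [455.1, -87.3, 51.4]
orientation: [3.141, -0.062, -0.002]
ft_force: [-0.7, -5.0, 3.4]
width: 0.7
grasp_force: 2.6
```

```bash
python3 - <<'E'
from h import *
st()
a=load('side');b=load('scene')
for p in (atz(a,307.7,272.2,61),atz(b,300.8,274.2,61),atz(a,348.2,267.2,61),atz(b,348.5,280.7,61)):
    d=p[:2]-[582.4,-81.2]; print(np.degrees(np.arctan2(d[1],d[0])).round(1),np.hypot(*d).round(1))
E
```

```text
t 17.9 az -177.3 r 127.4 x -2.3 z 51.4 F tool [-0.5  5.  -3.4] q [-0.21  0.49  2.08 -0.    0.58  1.4 ]
-171.5 154.6
-172.2 153.7
-128.1 150.5
-129.9 149.1
```

>>> {"op": "step_arm", "data": {"plan": [[-1, -0.004, -0.067, 0, 0, 0, 0.222], [-1, -0.004, -0.067, 0, 0, 0, 0.222]]}}

```text
t: 18.15
ee_pos: [455.0, -80.5, 51.3]
orientation: [3.138, -0.145, -0.002]
ft_force: [-0.4, -5.1, 4.7]
width: 0.5
grasp_force: 2.8
```

>>> {"op": "step_arm", "data": {"plan": [[-1, -0.004, -0.067, 0, 0, 0, 0.222], [-1, -0.004, -0.067, 0, 0, 0, 0.222]]}}

```text
t: 18.4
ee_pos: [455.2, -73.9, 51.3]
orientation: [3.133, -0.229, -0.002]
ft_force: [-2.0, -7.3, 3.9]
width: 0.8
grasp_force: 3.0
```

```bash
python3 - <<'E'
from h import *
st()
E
```

```text
t 18.4 az 176.7 r 127.4 x -8.4 z 51.3 F tool [-0.9  7.5 -3.9] q [-0.19  0.49  2.08 -0.    0.58  1.53]
```

>>> {"op": "step_arm", "data": {"plan": [[-1, -0.003, -0.05, 0, 0, 0, 0.167], [-1, -0.003, -0.05, 0, 0, 0, 0.167]]}}

```text
t: 18.65
ee_pos: [455.5, -68.9, 51.3]
orientation: [3.128, -0.291, -0.002]
ft_force: [-1.3, -5.8, 4.7]
width: 0.4
grasp_force: 3.1
```

```bash
python3 - <<'E'
from h import *
st()
import time
w=grab('wrist'); st(); a=grab('side'); b=grab('scene'); st()
A=cv2.resize(a['pixels'][180:280,270:370],(400,400),interpolation=cv2.INTER_CUBIC)
B=cv2.resize(b['pixels'][190:290,290:390],(400,400),interpolation=cv2.INTER_CUBIC)
cv2.imwrite('pics/c6.png',w['pixels'][...,::-1])
E
```

```text
t 18.65 az 174.5 r 127.5 x -10.6 z 51.3 F tool [-0.2  6.  -4.7] q [-0.18  0.49  2.08 -0.    0.58  1.58]
t 18.7 az 174.4 r 127.5 x -10.7 z 51.3 F tool [ 0.   5.8 -4.1] q [-0.18  0.49  2.08 -0.    0.58  1.58]
t 18.8 az 174.4 r 127.5 x -10.6 z 51.2 F tool [-0.6  4.9 -1.8] q [-0.18  0.49  2.08 -0.    0.57  1.58]
```

View pics/c6.png

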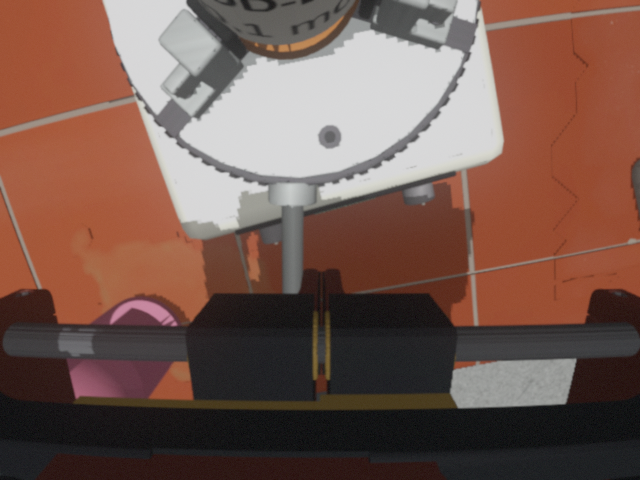

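Jaws 2 at (200,75) and 3 at (410,20) have closed on the bottle's foot, and the lever at (291,245) touches the finger. The pink bottle at (130,340) is near the gripper's body but clear. Small steps now.

>>> {"op": "step_arm", "data": {"plan": [[-1, -0.003, -0.05, 0, 0, 0, 0.167], [-1, -0.003, -0.05, 0, 0, 0, 0.167]]}}

```text
t: 19.05
ee_pos: [456.1, -63.8, 51.2]
orientation: [3.121, -0.354, -0.003]
ft_force: [-1.7, -6.2, 4.9]
width: 0.7
grasp_force: 3.2
```

```bash
python3 - <<'E'
from h import *
st()
w=load('wrist'); C=cloud(w)
# jaw tops: inner edge radius
for n,az in(('jaw2',124.8),('jaw3',-115.2)):
    e=np.array([np.cos(np.radians(az)),np.sin(np.radians(az))]); d=C[...,:2]-[582.4,-81.2]; r=d@e; t=d@[-e[1],e[0]]
    for lo,hi in((100,110),(90,100)):
        m=(abs(t)<9)&(r>15)&(r<75)&(C[...,2]>lo)&(C[...,2]<hi); print(n,lo,m.sum(),np.percentile(r[m],[1,5,25,50,75,95]).round(1) if m.any() else 0)
E
```

```text
t 19.05 az 172.2 r 127.5 x -12.9 z 51.2 F tool [-0.3  6.4 -4.9] q [-0.16  0.49  2.08 -0.    0.57  1.63]
jaw2 100 3567 [27.1 28.4 31.6 36.4 40.7 44.2]
jaw2 90 1318 [26.5 28.  34.9 43.9 50.2 54. ]
jaw3 100 486 [29.4 33.5 38.  41.3 43.8 45.6]
jaw3 90 1250 [25.2 27.8 34.4 41.7 50.9 55.1]
```

>>> {"op": "step_arm", "data": {"plan": [[-1, -0.003, -0.05, 0, 0, 0, 0.167], [-1, -0.003, -0.05, 0, 0, 0, 0.167]]}}

```text
t: 19.3
ee_pos: [456.8, -58.9, 51.2]
orientation: [3.113, -0.417, -0.003]
ft_force: [-2.1, -6.3, 4.7]
width: 0.3
grasp_force: 3.4
```

>>> {"op": "step_arm", "data": {"plan": [[-1, -0.003, -0.05, 0, 0, 0, 0.167], [-1, -0.003, -0.05, 0, 0, 0, 0.167]]}}

```text
t: 19.55
ee_pos: [457.8, -54.0, 51.2]
orientation: [3.104, -0.479, -0.004]
ft_force: [-3.5, -6.3, 5.4]
width: 0.3
grasp_force: 3.6
```

>>> {"op": "step_arm", "data": {"plan": [[-1, -0.003, -0.05, 0, 0, 0, 0.167], [-1, -0.003, -0.03, 0, 0, 0, 0.1], [-1, 0, 0, 0, 0, 0, 0]]}}

```text
t: 19.92
ee_pos: [458.7, -50.1, 51.1]
orientation: [3.096, -0.528, -0.004]
ft_force: [-2.3, -4.3, 4.6]
width: 0.3
grasp_force: 3.0
```

>>> {"op": "step_arm", "data": {"plan": [[-1, 0, 0.15, 0, 0, 0, 0], [-1, 0, 0.3, 0, 0, 0, 0], [-1, 0, 0.3, 0, 0, 0, 0], [-1, -0.2, 0, -0.3, 0, 0, 0], [-1, -0.2, 0, -0.6, 0, 0, 0], [-1, -0.2, 0, -0.8, 0, 0, 0], [-1, 0, 0, -0.8, 0, 0, 0], [-1, 0, 0, -0.8, 0, 0, 0], [-1, 0, 0, -0.8, 0, 0, 0], [-1, 0, 0, 0, 0, 0, 0], [-1, 0, 0, 0, 0, 0, 0]]}}

```text
t: 21.3
ee_pos: [418.3, -75.6, 255.5]
orientation: [-3.097, 0.529, 0.002]
ft_force: [-0.5, -0.0, -0.2]
width: 0.3
grasp_force: 0.0
```

```bash
python3 - <<'E'
from h import *
st()
a=grab('side');b=grab('scene');w=grab('wrist')
C=cloud(w); s=C[(np.hypot(C[...,0]-582,C[...,1]+82)<35)&(C[...,2]>197)&(C[...,2]<210)];print(len(s),cv2.minEnclosingCircle(s[:,:2].astype(np.float32)) if len(s) else '')
for n,im in(('side',a),('scene',b)):
    C=cloud(im);px=im['pixels'].astype(int)
    s=C[(np.hypot(C[...,0]-582,C[...,1]+82)<35)&(C[...,2]>195)&(C[...,2]<212)]; print('cap',len(s),s.mean(0) if len(s) else '')
    r=(px[...,0]>170)&(px[...,1]<45)&(px[...,2]<45)&(abs(C[...,2]-60)<25)&(np.hypot(C[...,0]-582,C[...,1]+82)<190)
    if r.any():
        c=np.argwhere(r).mean(0); d=atz(im,c[1],c[0],61)[:2]-[582.4,-81.2]; print(n,'knob',r.sum(),np.degrees(np.arctan2(d[1],d[0])).round(1),np.hypot(*d))
A=cv2.resize(a['pixels'][160:290,250:380],(390,390),interpolation=cv2.INTER_CUBIC)
B=cv2.resize(b['pixels'][170:300,280:410],(390,390),interpolation=cv2.INTER_CUBIC)
cv2.imwrite('pics/c7.png',np.hstack([A,B])[...,::-1])
E
```

```text
t 21.3 az 178.0 r 164.1 x -19.4 z 255.5 F tool [-0.4  0.2  0.2] q [-0.21  0.08  2.01  0.    1.05  1.7 ]
1036 ((580.758056640625, -79.16017150878906), 15.52927303314209)
cap 0 
cap 84 [579.81127784 -83.48611058 200.94191477]
```

View pics/c7.png

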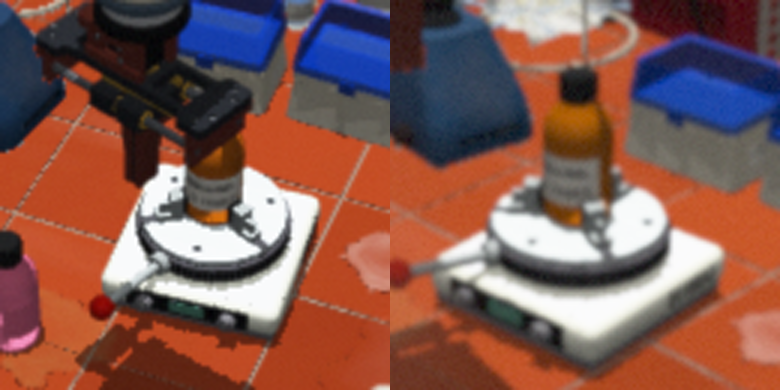

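The bottle is upright with all three jaws on it. The lever stays where I left it, knob at (101,307) in the side crop, after about 1.23 rad of travel. The push force rose only to about 7 N, so nothing was rammed, and the arm is clear. Handing in.

```bash
python3 -c "
from h import *
print(ctrl.close_job())"
```

```text
the job is handed in; nothing more can be done
None
```

I set the small amber bottle upright on the seat, closed the chuck on it with the lever (pushed about 1.23 rad, peak about 7 N), backed the arm clear and handed the job in; the jaw grip is inferred from that force and the pictures, and no verdict was returned.

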